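Clear the extraction box lid and hold the hose flange over its threads

ROBOT

A 7-joint arm with a two-finger parallel gripper is mounted at the origin on the work surface. World frame = base frame: x ahead of the robot, y to its left, z up, the work surface at z = 0. Lengths are in m, angles in rad, forces in N, time in s.
With the tool pointing down it reaches from about 0.4 to 0.85 m from the base axis. Payload 10.4 kg.
Tool frame: the origin (TCP) lies at the very end of the fingers, on their centre line; the grasp point (between the pads) lies 19 mm behind it (r.pinch_z is the distance from the TCP to the grasp point, in m); z points along the fingers, y is the line along which they close (so a half turn about z gives the same grasp; the last joint's range is limited). The gripper opens to 87 mm and grips with 3 to 60 N. Pads are 19 mm wide; open, the fingers measure 117 mm over their backs; the gripper's body (75 mm by 190 mm) begins 51 mm behind the grasp point.
Start: joints at [-1.361, 0.332, -0.065, 1.46, 0.022, 1.35, -0.088], TCP at [0.144, 0.608, 0.223] pointing down, gripper open.
Joint ranges: [-2.6, 2.6], [-0.5, 2.12], [-1.47, 1.34], [0.16, 2.42], [-1.27, 4.41], [0.06, 2.06], [-2.6, 2.6]. Speed limits (rad/s): [2.22, 2.22, 2.79, 2.79, 3.14, 3.14, 3.14].

INTERFACE

Orientations are given as a unit quaternion [x, y, z, w].
In Python, from bench import sensors, vision, r gives the robot as it stands.
- The arm moves only by the shell command python3 -m crank 'ROWS' [OPENING] [FORCE]. ROWS is JSON, a list of rows, each a list of 2 entries, a list of its own where there are three numbers: the shift along the tool's x, y, z normalised to -1 to 1, where 1 is 3 cm, then the turn about the tool's z normalised to -1 to 1, where 1 is 8 degrees. A call has 1 to 12 rows; each row shifts and turns the commanded pose from where the row before left it, along the tool's axes as they then stand; what a row does not reach is not made up. A row lasts 1/8 s, in which the tool goes at most 62.5 mm and 10.7 degrees, less where a joint would pass 70% of its speed; a pose out of reach is approached as far as the arm can. A call with a number of a shift or a turn outside -1 to 1 is refused whole. A call with a gripper value outside its range is refused whole. OPENING is the opening, from 0 (shut) to 1 (fully open), set as the call begins (- or left out, the last holds). The fingers move at their own pace and stop on an object; FORCE is the grip in N (left out, the last holds). Time passes only in rows, so rows that do not move let the fingers close. It gives the time, the measured TCP pose, the force, the opening and the grip force at its end, in the units of the state.
- sensors.read_state(): the state, without advancing time (a new reading comes with each control period).
- vision.camera(name): name is "scene" or "top" or "wrist"; returns the picture (480x640x3 uint8, red, green, blue); there is no depth.
- vision.camera_model(name): a dict with "vertical_fov" (degrees; the focal length in pixels is half the picture's height over the tangent of half this angle, whatever the lens; pixels are square), "cx", "cy" (the principal point, pixels), "camera_from_world" (4x4, takes a point from world to camera coordinates); the wrist camera has in their place "hand_eye" (4x4, takes a point from camera to tool coordinates, whose origin is the TCP and whose axes are the flange's). Camera axes: x right, y down, z forward; pixel columns grow to the right and rows downward; lengths in m; the calibration is good to about 2 mm. A picture is of the moment at which its call begins: read the wrist's pose just before it. camera_model takes no time and is no camera call.
- r.close_job(): hands the job in; it is judged then, once.
The state is a dict: "time": time; "joint_positions": joint angles; "joint_vel": joint speeds; "joint_torque": joint torques, N m; "ee_pos": TCP position; "eef_rot": TCP orientation; "ft_force": force on the tool from outside, world axes, zero at the start; "torque": the same for the moment, N m; "width": finger opening in m; "grip_force": force on a finger pad.
Only numpy, scipy, OpenCV 4.12 (cv2) and the standard library are available. Lean on these libraries where they do the work, as an engineer would, in place of code of your own. Each camera call takes 0.05 s, during which the arm holds its last target. There are 200 camera calls.

TASK

With the bench brush, sweep the four wooden offcuts off the lid of the extraction box into the tray at its side, without touching them with the gripper, and put the brush back down on the bench. Then take the hose flange and hold it level over the lid, hovering about 15 mm clear of it, with its four holes lined up over the four threaded inserts so that every thread shows fully through its hole and I can start the screws. Finish while still holding the flange there, do not set it down, and leave the other things on the bench where they are.

Things in the scene. Friction and masses are not known exactly. Their poses are not given: they have to be found in the camera images.
- box: Plywood extraction box, fixed. Square lid 250 x 250 mm, overhanging the 210 x 210 mm carcass, its flat top 100 mm above the bench. Origin: on the bench under the lid's centre; z up, x and y along the lid's edges, the tray on the +y side. In the lid's middle a round 44 mm inlet with a wire guard, round it four threaded inserts. Loose wood can be swept over the whole top.
- thread0 (a point): Centre of the mouth of a brass threaded insert (6 mm bore, 11 mm outer diameter) flush in the lid's top face, at 52, 37 mm in the box's x, y and 100 mm above the bench. The four form a 104 x 74 mm rectangle, long side along the box's x.
- thread1 (a point): Centre of the mouth of a brass threaded insert (6 mm bore, 11 mm outer diameter) flush in the lid's top face, at -52, 37 mm in the box's x, y and 100 mm above the bench. The four form a 104 x 74 mm rectangle, long side along the box's x.
- thread2 (a point): Centre of the mouth of a brass threaded insert (6 mm bore, 11 mm outer diameter) flush in the lid's top face, at -52, -37 mm in the box's x, y and 100 mm above the bench. The four form a 104 x 74 mm rectangle, long side along the box's x.
- thread3 (a point): Centre of the mouth of a brass threaded insert (6 mm bore, 11 mm outer diameter) flush in the lid's top face, at 52, -37 mm in the box's x, y and 100 mm above the bench. The four form a 104 x 74 mm rectangle, long side along the box's x.
- tray: Dark sheet-metal tray, fixed, 250 (x) x 170 (y) x 55 mm high, 4 mm walls and floor, open on top, on the bench at the box's +y side, its near rim about 10 mm under the overhanging lid edge and 45 mm below the lid's top: what is swept over that edge drops in. Origin: under its centre, on the bench; axes as the box's.
- flange: Steel hose flange, 0.32 to 0.52 kg, lying on the bench: a plate 130 (x) x 100 (y) x 5 mm with four 12 mm holes near its corners and, in its middle, an upright pipe stub (spigot) of 50 mm outer diameter up to 55 mm above the plate's underside: the natural place to grip. Origin: centre of the plate's underside; z up. It fits either way round (half a turn is the same).
- hole0 (a point): Centre, at the plate's underside, of a 12 mm hole in the flange, at 52, 37 mm in the flange's x, y (the same 104 x 74 mm rectangle as the inserts).
- hole1 (a point): Centre, at the plate's underside, of a 12 mm hole in the flange, at -52, 37 mm in the flange's x, y (the same 104 x 74 mm rectangle as the inserts).
- hole2 (a point): Centre, at the plate's underside, of a 12 mm hole in the flange, at -52, -37 mm in the flange's x, y (the same 104 x 74 mm rectangle as the inserts).
- hole3 (a point): Centre, at the plate's underside, of a 12 mm hole in the flange, at 52, -37 mm in the flange's x, y (the same 104 x 74 mm rectangle as the inserts).
- brush: Bench brush, 0.18 to 0.29 kg, standing on its stiff dark bristles (they do not bend): bristle block 170 (x) x 46 (y) x 45 mm high; on it a wooden back 176 x 30 mm, from 45 to 73 mm up, to be gripped across (along y); a round handle, 25 mm thick, axis 60 mm up, runs to x = -206 mm. Origin: centre of the bristles' underside; z up. Balances at about x = -15 mm.
- offcut0: Chunky wooden offcut, a sawn block of 48 x 30 x 22 mm (x, y, z), 18 g, lying on the lid of the box. Origin: its centre.
- offcut1: Chunky wooden offcut, a sawn block of 40 x 28 x 28 mm (x, y, z), 18 g, lying on the lid of the box. Origin: its centre.
- offcut2: Chunky wooden offcut, a sawn block of 55 x 25 x 20 mm (x, y, z), 15 g, lying on the lid of the box. Origin: its centre.
- offcut3: Chunky wooden offcut, a sawn block of 36 x 36 x 20 mm (x, y, z), 15 g, lying on the lid of the box. Origin: its centre.
- glue: Bystander: white glue bottle, 56 mm diameter, 140 mm high, upright. Origin: centre of its underside.
- frame: Bystander: square aluminium window frame, 110 x 110 x 12 mm, lying flat. Origin: centre of its underside.
- tape: Bystander: black tape measure, 68 x 32 x 64 mm high. Origin: centre of its underside.
- sandblock: Bystander: cork sanding block, 120 x 62 x 36 mm. Origin: centre of its underside.
Mind the look-alikes: they are no part of the job. What is shaped like the offcut3 but pink is not meant. Leave any red look-alike of the offcut2 alone.

How it is judged:
By the outcome, as a careful person would: the job done as asked, in the order asked, and still so for the second after the job is handed in, while the arm keeps its last pose, push and grip.
It also fails if it takes over 64 s, if anything falls off the work surface, if the arm or the gripper's body presses on something with over 40 N, if the wrist force passes 120 N, or if a joint passes its speed limit or range.

## Working session

There is one attempt and no reset: what is moved stays moved. The work goes in short steps, Python scripts to look and compute and a shell command to move; the robot and the scene stay as the last step left them, time stands still between calls to the robot, and variables do not carry over. Pictures are saved under pics/ and viewed, at most 10 in all, crops included, and the job is handed in when it is done.

```bash
ls; mkdir -p pics; python3 - <<'E'
from bench import sensors, vision, r
import cv2, json, numpy as np
np.set_printoptions(precision=4,suppress=True)
print(sensors.read_state())
for n in("top","scene"):
    cv2.imwrite(f"pics/{n}0.png",vision.camera(n)[:,:,::-1]); print(n,vision.camera_model(n))
print(vision.camera_model("wrist"))
E
```

```text
pics
{'time': 0.0, 'joint_positions': array([-1.3606,  0.3329, -0.0647,  1.4609,  0.0216,  1.3499, -0.0885]), 'joint_vel': array([-0.0011,  0.0019, -0.0016, -0.0006, -0.0014,  0.0001,  0.0009]), 'joint_torque': array([  0.0004, -62.3284,   0.0247, -38.9873,  -0.0613,   0.0402,
         0.0002]), 'ee_pos': array([0.1441, 0.6078, 0.2218]), 'eef_rot': array([ 0.1161,  0.9932, -0.0007, -0.    ]), 'ft_force': array([-0.348 ,  0.1645,  0.7824]), 'torque': array([ 0.053 , -0.031 ,  0.0318]), 'grip_force': 0.0, 'width': 0.08705409075751665}
top {'vertical_fov': 46.4379763964665, 'cx': 321.2628770565191, 'cy': 238.360239720396, 'camera_from_world': array([[ 0.028 , -0.9995,  0.0146, -0.0295],
       [-0.9906, -0.0297, -0.1339,  0.58  ],
       [ 0.1342, -0.0108, -0.9909,  1.3505],
       [ 0.    ,  0.    ,  0.    ,  1.    ]])}
scene {'vertical_fov': 45.131689569991075, 'cx': 326.3389787324144, 'cy': 235.93535646710896, 'camera_from_world': array([[ 0.1547,  0.9879, -0.0108, -0.073 ],
       [ 0.5973, -0.1023, -0.7954, -0.2693],
       [-0.7869,  0.1166, -0.6059,  2.2105],
       [ 0.    ,  0.    ,  0.    ,  1.    ]])}
{'vertical_fov': 65.865282019543, 'cx': 319.8819561033825, 'cy': 234.51602774125715, 'hand_eye': array([[-0.0001, -0.955 , -0.2965,  0.0815],
       [ 1.    ,  0.0002, -0.0011, -0.0002],
       [ 0.0012, -0.2965,  0.955 , -0.1619],
       [ 0.    ,  0.    ,  0.    ,  1.    ]])}
```

View pics/top0.png

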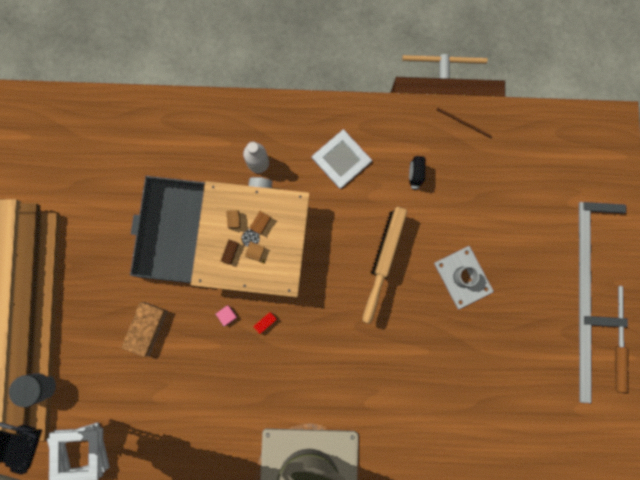

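View pics/scene0.png

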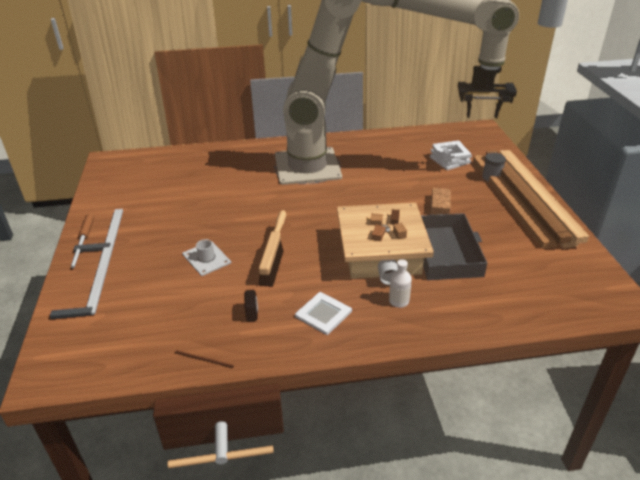

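The top view shows the lid's corners near (206,183), (309,192), (297,296), (192,287), with the tray to the left at (168,230). The brush back runs (402,210)–(380,275) with its handle ending at (368,320). The flange is at (465,277). The pink (227,316) and red (265,323) look-alikes lie on the bench.

```bash
python3 - <<'E'
import cv2
i=cv2.imread("pics/top0.png")
cv2.imwrite("pics/c1.png",cv2.resize(i[170:320,180:320],None,fx=4,fy=4,interpolation=cv2.INTER_CUBIC))
cv2.imwrite("pics/c2.png",cv2.resize(i[195:335,350:510],None,fx=4,fy=4,interpolation=cv2.INTER_CUBIC))
E
```

```text
(no output)
```

View pics/c1.png

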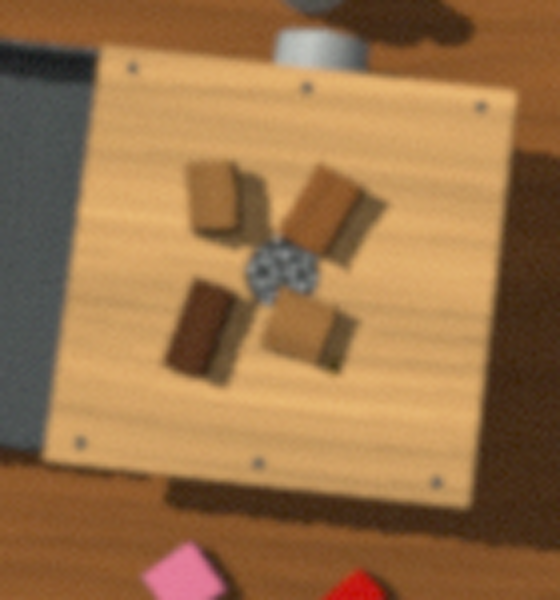

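View pics/c2.png

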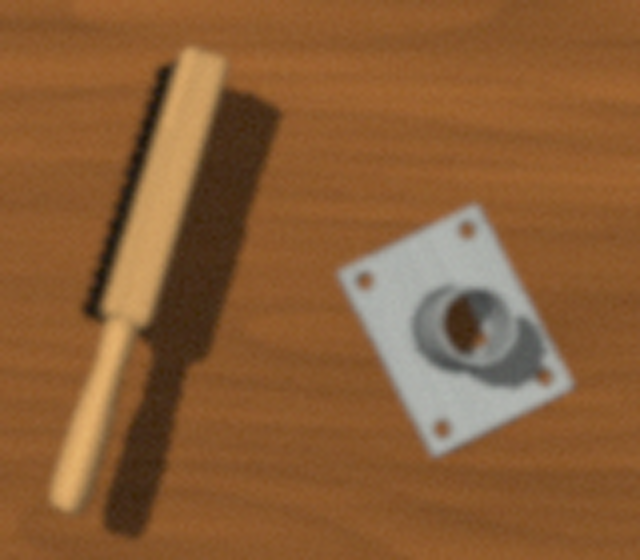

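Crop 1 shows the lid's corners at (205,182), (309,193), (297,297), (191,285) and four offcuts around the inlet. Crop 2 shows the brush back's corners at (396,207), (407,210), (387,277), (375,274) and the flange's corners at (469,246), (493,291), (458,309), (434,263).

```bash
cat > h.py <<'E'
from bench import sensors, vision, r
import numpy as np, cv2
from scipy.optimize import least_squares
from scipy.spatial.transform import Rotation as R
np.set_printoptions(precision=4,suppress=True)
def cam(name,s=None):
    m=vision.camera_model(name); f=240/np.tan(np.radians(m["vertical_fov"]/2))
    if name=="wrist":
        T=np.eye(4);T[:3,:3]=R.from_quat(s["eef_rot"]).as_matrix();T[:3,3]=s["ee_pos"]
        W=T@m["hand_eye"]
    else: W=np.linalg.inv(m["camera_from_world"])
    return f,m["cx"],m["cy"],W
def ray(c,uv,z):
    f,cx,cy,W=c; d=W[:3,:3]@[(uv[0]-cx)/f,(uv[1]-cy)/f,1]
    return (W[:3,3]+d*(z-W[2,3])/d[2])
def fit(P,Q):  # 2D rigid fit: model P -> world Q ; returns x,y,yaw,residual
    P=np.array(P,float);Q=np.array(Q,float)[:,:2];p=P-P.mean(0);q=Q-Q.mean(0)
    a=np.arctan2((p[:,0]*q[:,1]-p[:,1]*q[:,0]).sum(),(p*q).sum())
    M=np.array([[np.cos(a),-np.sin(a)],[np.sin(a),np.cos(a)]])
    t=Q.mean(0)-M@P.mean(0); return np.r_[t,np.degrees(a)],np.abs(Q-P@M.T-t).max()
def yaw(s):  # world angle of tool x, deg
    x=R.from_quat(s["eef_rot"]).as_matrix()[:,0]; return np.degrees(np.arctan2(x[1],x[0]))
def go(x,y,z,yawdeg,s=None):
    """units to travel: shift in tool axes (units of 30mm), turn units (8deg) ; turn is done along (yaw world = -turn)"""
    s=s or sensors.read_state(); M=R.from_quat(s["eef_rot"]).as_matrix()
    d=M.T@(np.array([x,y,z])-s["ee_pos"]); w=(yawdeg-yaw(s)+90)%180-90
    print("shift units",d/.03,"turn units",-w/8,"yaw",yaw(s),"pos",s["ee_pos"])
E
python3 - <<'E'
from h import *
c=cam("top")
def W(l,o,z): return [ray(c,(u/4+o[0]-.4,v/4+o[1]-.4),z) for u,v in l]
o1=(180,170);o2=(350,195)
# lid: +y is left(tray); +x up
print("box",fit([(.125,.125),(.125,-.125),(-.125,-.125),(-.125,.125)],W([(100,47),(517,92),(470,507),(43,460)],o1,.1)))
for n,p in zip("ABCD",[(212,197),(323,210),(200,328),(300,325)]): print(n,W([p],o1,.122)[0])
print("brush",fit([(.088,.015),(.088,-.015),(-.088,-.015),(-.088,.015),(-.206,0)],W([(186,47),(228,60),(148,328),(102,315)],o2,.073)+W([(66,510)],o2,.06)))
print("flange",fit([(.065,.05),(.065,-.05),(-.065,-.05),(-.065,.05)],W([(338,272),(478,204),(574,384),(434,457)],o2,.005)))
print("flange",fit([(.052,.037),(.052,-.037),(-.052,-.037),(-.052,.037)],W([(365,280),(467,230),(544,376),(442,428)],o2,.005)))
for n,p in dict(glue=(258,165),frame=(342,158),tape=(417,172),tray1=(148,178),tray2=(134,277)).items(): print(n,ray(c,p,.05))
s=sensors.read_state();print(yaw(s))
E
```

```text
box (array([ 0.568 ,  0.1561, -4.5414]), np.float64(0.0009160428112142682))
A [0.6092 0.1969 0.122 ]
B [0.6035 0.1318 0.122 ]
C [0.532  0.2001 0.122 ]
D [0.5355 0.1422 0.122 ]
brush (array([  0.5746,  -0.1822, -16.0884]), np.float64(0.0027612347232252032))
flange (array([ 0.4979, -0.376 , 27.8971]), np.float64(0.0012805663451873062))
flange (array([ 0.4982, -0.3751, 27.7793]), np.float64(0.0004942707436256244))
glue [0.7598 0.151  0.05  ]
frame [ 0.7846 -0.059   0.05  ]
tape [ 0.7544 -0.2482  0.05  ]
tray1 [0.7178 0.4229 0.05  ]
tray2 [0.4708 0.4397 0.05  ]
166.6638578689944
```

```bash
python3 -m crank '[[[-1,-0.6,0],0.1],[[-1,-0.6,0],0.1],[[-1,-0.6,0],0.1],[[-1,-0.6,0],0.05],[[-1,-0.6,0],0],[[-1,-0.6,0],0],[[-1,-0.6,0],0],[[-1,-0.6,0],0],[[-1,-0.7,0],0],[[-1,-0.8,0],0],[[-1,-1,0],0],[[-1,-1,0],0]]' 1; python3 -c "
from h import *
go(.560,-.178,.15,-16.1)"
```

```text
time: 1.6
ee_pos: [0.424, 0.2703, 0.2223]
eef_rot: [0.14, 0.99, -0.0, -0.0]
ft_force: [0.8, 0.7, 0.6]
width: 0.0871
grip_force: 0.0
shift units [ -8.5092 -13.0936   2.4102] turn units -0.004108889670771276 yaw 163.86712888263384 pos [0.424  0.2703 0.2223]
```

```bash
python3 -m crank '[[[-0.6,-1,0],0],[[-0.6,-1,0],0],[[-0.6,-1,0],0],[[-0.6,-1,0],0],[[-0.6,-1,0],0],[[-0.6,-1,0],0],[[-0.6,-1,0],0],[[-0.6,-1,0],0],[[-0.6,-1,0],0],[[-0.6,-1,0.6],0],[[-0.6,-1,0.8],0],[[-0.6,-0.7,0.8],0]]'; python3 -m crank '[[[0,0,0],0],[[0,0,0],0]]'; python3 - <<'E'
from h import *
s=sensors.read_state(); go(.560,-.178,.049,-16.1,s)
cv2.imwrite("pics/w1.png",vision.camera("wrist")[:,:,::-1])
E
```

```text
time: 3.1
ee_pos: [0.5335, -0.1271, 0.1557]
eef_rot: [0.141, 0.99, -0.0, 0.0]
ft_force: [-0.3, 0.8, 0.6]
width: 0.0866
grip_force: 0.0
time: 3.35
ee_pos: [0.5335, -0.125, 0.1567]
eef_rot: [0.14, 0.99, 0.0, -0.0]
ft_force: [-0.3, -1.4, 0.6]
width: 0.0868
grip_force: 0.0
shift units [-1.3394 -1.4547  3.5903] turn units -0.0023182266053360934 yaw 163.88145418715732 pos [ 0.5335 -0.125   0.1567]
```

View pics/w1.png

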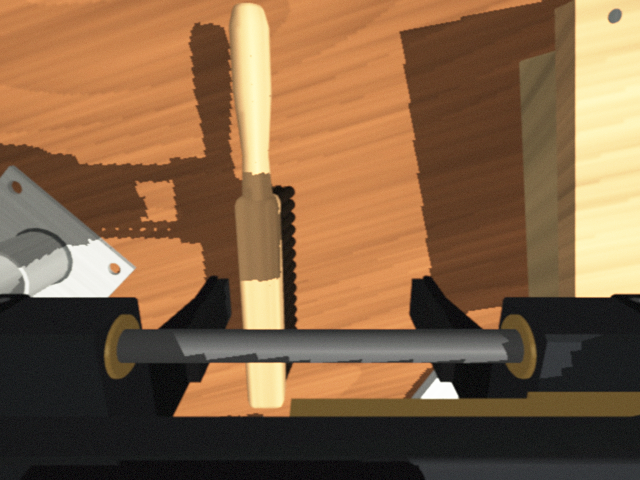

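The wrist view shows the brush back from about (237,197)/(280,197) down to (249,407)/(284,407), left of the fingers' centre line as expected. The handle tip is at (248,5).

```bash
python3 - <<'E'
from h import *
s=sensors.read_state();c=cam("wrist",s)
uv=[(236,203),(279,203),(248,406),(284,406)]
Q=[ray(c,p,.073) for p in uv]; print(np.array(Q)); a,b,cc,d=Q
m1=(a+b)/2;m2=(cc+d)/2;v=m2-m1;print(np.linalg.norm(v),np.degrees(np.arctan2(v[1],v[0])),(m1+m2)/2)
t=(m1+m2)/2-.015*v/np.linalg.norm(v);go(t[0],t[1],.049,np.degrees(np.arctan2(v[1],v[0])),s)
E
```

```text
[[ 0.4915 -0.172   0.073 ]
 [ 0.4996 -0.144   0.073 ]
 [ 0.6527 -0.2201  0.073 ]
 [ 0.6608 -0.192   0.073 ]]
0.16818067864212183 -16.595405615306202 [ 0.5761 -0.182   0.073 ]
shift units [-1.3867 -1.4453  3.6017] turn units 0.06482776011647928 yaw 163.92321646562564 pos [ 0.5337 -0.1246  0.1571]
```

Both measurements agree, so I'm grasping the brush.

```bash
python3 -m crank '[[[-0.7,-0.7,0],0.05],[[-0.7,-0.75,0],0],[[0,0,0],0],[[0,0,1],0],[[0,0,1],0],[[0,0,1],0],[[0,0,0.6],0],[[0,0,0],0],[[0,0,0],0]]' ; python3 -m crank '[[[0,0,0],0],[[0,0,0],0],[[0,0,0],0],[[0,0,0],0],[[0,0,0],0],[[0,0,0],0]]' 0.1 45;python3 -c "
from h import *
go(.560,-.178,.049,-16.1)"
```

```text
time: 4.53
ee_pos: [0.5623, -0.1791, 0.0498]
eef_rot: [0.144, 0.99, 0.0, 0.001]
ft_force: [-0.0, 0.1, -0.6]
width: 0.0872
grip_force: 0.0
time: 5.28
ee_pos: [0.5616, -0.1791, 0.0485]
eef_rot: [0.144, 0.99, 0.0, -0.0]
ft_force: [0.4, -0.5, 1.0]
width: 0.0347
grip_force: 0.0
shift units [ 0.0613  0.0211 -0.0169] turn units -0.054601226474130016 yaw 163.46319018820697 pos [ 0.5616 -0.1791  0.0485]
```

```bash
python3 -m crank '[[[0,0,0],0],[[0,0,0],0],[[0,0,0],0],[[0,0,-0.5],0],[[0,0,-1],0],[[0,0,-1],0],[[0,0,-1],0],[[0,0,-1],0],[[0,0,-0.5],0],[[0,0,0],0]]';python3 - <<'E'
from h import *
a=np.radians(-4.54);M=np.array([[np.cos(a),-np.sin(a)],[np.sin(a),np.cos(a)]])
for y in(-.085,.125):
    p=np.array([.568,.1561])+M@[-.015,y]; print(p); go(p[0],p[1],.1515,-4.54)
E
```

```text
time: 6.52
ee_pos: [0.562, -0.1792, 0.1994]
eef_rot: [0.144, 0.99, 0.0, 0.001]
ft_force: [-0.5, -0.1, -2.3]
width: 0.0295
grip_force: 45.0
[0.5463 0.0726]
shift units [2.8913 7.8967 1.5956] turn units -1.499557189581811 yaw 163.46354248334552 pos [ 0.562  -0.1792  0.1994]
[0.5629 0.2819]
shift units [ 4.3463 14.7439  1.597 ] turn units -1.499557189581811 yaw 163.46354248334552 pos [ 0.562  -0.1792  0.1994]
```

```bash
python3 -m crank '[[[0.3,0.7,0],-0.5],[[0.3,0.8,0],-0.5],[[0.3,0.8,0],-0.5],[[0.2,0.8,0],0],[[0.2,0.8,0],0],[[0.2,0.8,0],0],[[0,0,0],0],[[0,0,0],0]]';python3 -c "
from h import *
go(.5463,.0726,.151,-4.54)"
```

```text
time: 7.52
ee_pos: [0.5375, -0.0325, 0.1985]
eef_rot: [0.039, 0.999, -0.0, 0.0]
ft_force: [0.3, -0.2, -1.5]
width: 0.0299
grip_force: 45.0
shift units [-0.0199  3.5167  1.5836] turn units 0.012824088689704638 yaw 175.56259270951765 pos [ 0.5375 -0.0325  0.1985]
```

```bash
python3 -m crank '[[[0,0.8,0],0],[[0,0.9,0],0],[[0,0.9,0],0],[[0,0.9,0],0],[[0,0,0],0],[[0,0,0.8],0],[[0,0,0.5],0],[[0,0,0.27],0],[[0,0,0],0],[[0,0,0],0]]';python3 - <<'E'
from h import *
s=sensors.read_state();go(.5629,.2819,.151,-4.54,s)
a=vision.camera("top")[160:320,120:330,::-1];b=vision.camera("scene")[180:300,310:500,::-1]
cv2.imwrite("pics/s1.png",np.vstack([cv2.resize(a,(570,340)),cv2.resize(b,(570,260))]))
E
```

```text
time: 8.78
ee_pos: [0.5465, 0.0718, 0.1521]
eef_rot: [0.04, 0.999, 0.0, 0.0]
ft_force: [0.6, 0.1, -3.2]
width: 0.0297
grip_force: 45.0
shift units [0.0096 7.024  0.0382] turn units -0.0005730862224062605 yaw 175.45541531022076 pos [0.5465 0.0718 0.1521]
```

View pics/s1.png

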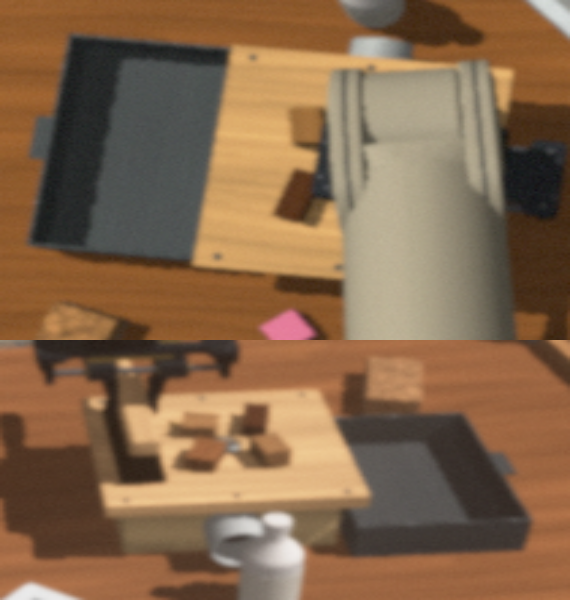

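The brush stands on the lid's -y side, behind all four offcuts, which are still at about (200,425), (255,415), (205,453) and (270,450) in the lower half. Now I sweep.

```bash
python3 -m crank '[[[0,0.2,0.03],0],[[0,0.33,0],0],[[0,0.35,0],0],[[0,0.35,0],0],[[0,0.35,0],0],[[0,0.35,0],0],[[0,0.35,0],0],[[0,0.35,0],0],[[0,0.35,0],0],[[0,0.35,0],0],[[0,0.35,0],0],[[0,0.35,0],0]]';python3 -m crank '[[[0,0.35,0],0],[[0,0.35,0],0],[[0,0.35,0],0],[[0,0.35,0],0],[[0,0.35,0],0],[[0,0.35,0],0],[[0,0.35,0],0],[[0,0.35,0],0],[[0,0.35,0],0],[[0,0.1,0],0],[[0,0,0],0],[[0,0,0],0]]'
python3 - <<'E'
from h import *
s=sensors.read_state();go(.5629,.2819,.151,-4.54,s)
a=vision.camera("top")[160:320,120:330,::-1];b=vision.camera("scene")[180:300,310:500,::-1]
cv2.imwrite("pics/s2.png",np.vstack([cv2.resize(a,(570,340)),cv2.resize(b,(570,260))]))
E
```

```text
time: 10.38
ee_pos: [0.5557, 0.1931, 0.1505]
eef_rot: [0.04, 0.999, 0.0, -0.0]
ft_force: [0.8, -0.1, -2.3]
width: 0.0296
grip_force: 45.0
time: 11.88
ee_pos: [0.5635, 0.289, 0.1506]
eef_rot: [0.04, 0.999, -0.0, 0.0]
ft_force: [-0.5, -0.4, -1.0]
width: 0.0298
grip_force: 45.0
shift units [ 0.0009 -0.2383 -0.0143] turn units -0.004441684172213911 yaw 175.4244665266223 pos [0.5635 0.289  0.1506]
```

View pics/s2.png

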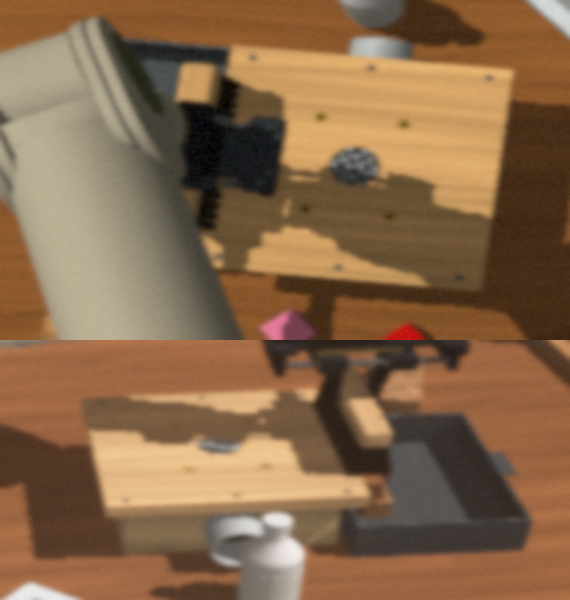

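The lid is clear. All four inserts show at (320,117), (404,124), (306,209) and (390,216), and one offcut is just visible at (375,495) beside the lid's edge in the tray. I'll lift the brush and check the tray on the way back.

```bash
python3 -m crank '[[[0,0,-1],0],[[0,-0.3,-1],0],[[0,-1,0],0],[[0,-1,0],0],[[0,-1,0],0],[[0,-1,0],0],[[0,-1,0],0],[[0,-1,0],0],[[0,-1,0],0],[[0,-1,0],0],[[0,-1,0],0.5],[[0,-1,0],0.5]]'
python3 - <<'E'
from h import *
s=sensors.read_state();go(.562,-.1792,.12,-16.5,s)
a=vision.camera("top")[160:320,120:330,::-1];b=vision.camera("scene")[180:300,310:500,::-1]
cv2.imwrite("pics/topB.png",vision.camera("top")[:,:,::-1])
cv2.imwrite("pics/s3.png",np.vstack([cv2.resize(a,(570,340)),cv2.resize(b,(570,260))]))
E
```

```text
time: 13.48
ee_pos: [0.5366, -0.0199, 0.2106]
eef_rot: [0.112, 0.994, 0.0, 0.0]
ft_force: [0.2, -0.4, -1.8]
width: 0.0296
grip_force: 45.0
shift units [-2.0045 -4.989   3.0204] turn units 0.45569774064215096 yaw 167.1455819251372 pos [ 0.5366 -0.0199  0.2106]
```

View pics/s3.png

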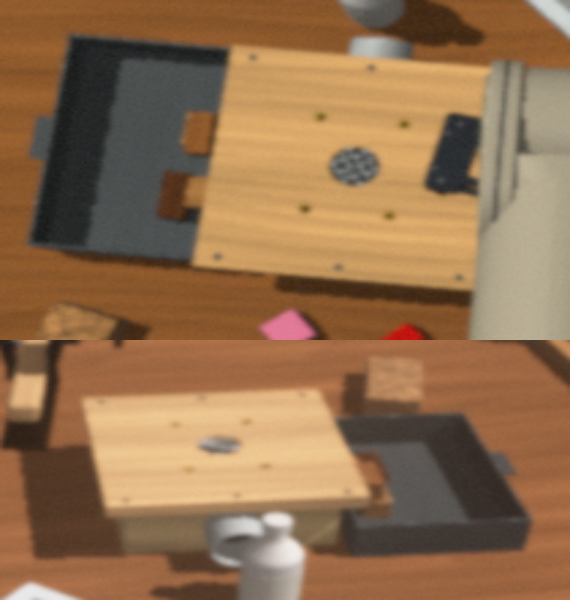

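The lid is empty. In the tray, three offcuts show at (198,132), (175,195) and (197,192), hard against the near wall; the fourth is presumably under the lid's edge. I'll check that later. Now I'm putting the brush back where it stood.

```bash
python3 -m crank '[[[-0.4,-0.9,0.3],0.46],[[-0.4,-1,0.5],0],[[-0.4,-1,0.5],0],[[-0.4,-1,0.5],0],[[-0.3,-0.9,0.5],0],[[0,0,0],0],[[0,0,0],0]]'
python3 -c "
from h import *
go(.562,-.1792,.0495,-16.5)"
```

```text
time: 14.5
ee_pos: [0.5536, -0.171, 0.1416]
eef_rot: [0.141, 0.99, 0.0, -0.0]
ft_force: [0.1, 0.0, -1.2]
width: 0.03
grip_force: 45.0
shift units [-0.3466 -0.1852  3.0688] turn units 0.038771156315270616 yaw 163.81016925052216 pos [ 0.5536 -0.171   0.1416]
```

```bash
python3 -m crank '[[[-0.35,-0.2,0.8],0.04],[[0,0,0.8],0],[[0,0,0.7],0],[[0,0,0.4],0],[[0,0,0.2],0],[[0,0,0.13],0],[[0,0,0],0],[[0,0,0],0]]'
```

```text
time: 15.5
ee_pos: [0.5619, -0.1808, 0.0511]
eef_rot: [0.144, 0.99, 0.0, 0.0]
ft_force: [-0.1, -0.3, -2.1]
width: 0.0296
grip_force: 45.0
```

```bash
python3 -m crank '[[[0,0,0.05],0],[[0,0,0.04],0],[[0,0,0],0]]'; python3 -m crank '[[[0,0,0],0],[[0,0,0],0],[[0,0,0],0],[[0,0,0],0],[[0,0,0],0],[[0,0,-0.5],0],[[0,0,-1],0],[[0,0,-1],0],[[0,0,-1],0],[[0,0,-1],0]]' 1
python3 - <<'E'
from h import *
s=sensors.read_state();go(.498,-.3755,.15,27.8,s);go(.498,-.3755,.15,117.8,s)
E
```

```text
time: 15.88
ee_pos: [0.5618, -0.1808, 0.0484]
eef_rot: [0.144, 0.99, 0.0, 0.0]
ft_force: [-2.7, 0.2, 4.7]
width: 0.0302
grip_force: 45.0
time: 17.12
ee_pos: [0.5616, -0.181, 0.1851]
eef_rot: [0.144, 0.99, 0.0, 0.001]
ft_force: [0.3, 0.0, -0.1]
width: 0.0868
grip_force: 0.0
shift units [ 0.1856 -6.8201  1.1671] turn units -5.544815605797222 yaw 163.44147515362224 pos [ 0.5616 -0.181   0.1851]
shift units [ 0.1856 -6.8201  1.1671] turn units 5.70518439420278 yaw 163.44147515362224 pos [ 0.5616 -0.181   0.1851]
```

```bash
python3 -m crank '[[[0,-0.9,0],0],[[0,-1,0],0],[[0,-1,0],0],[[0,-1,0],0],[[0,-1,0],0],[[0,-1,0],-0.5],[[0,0,0],-1],[[0,0,0],-1],[[0,0,0],-1],[[0,0,0],-1],[[0,0,0],-1],[[0,0,0],0]]'
python3 -m crank '[[[0,0,0],0],[[0,0,0],0]]' 
python3 - <<'E'
from h import *
s=sensors.read_state();go(.498,-.3755,.012,27.8,s);print(s["joint_positions"])
cv2.imwrite("pics/w2.png",vision.camera("wrist")[:,:,::-1])
E
```

```text
time: 18.62
ee_pos: [0.5094, -0.3502, 0.1779]
eef_rot: [-0.202, 0.979, 0.005, -0.003]
ft_force: [-1.0, 0.1, 0.3]
width: 0.087
grip_force: 0.0
time: 18.88
ee_pos: [0.5093, -0.3507, 0.1776]
eef_rot: [-0.202, 0.979, 0.004, -0.004]
ft_force: [0.5, -0.8, 0.0]
width: 0.0871
grip_force: 0.0
shift units [ 0.6361 -0.6669  5.5178] turn units -0.5668912174203342 yaw -156.73512973936266 pos [ 0.5093 -0.3507  0.1776]
[ 0.2509  0.3609  0.3554  1.5472 -0.1291  1.2687  2.6021]
```

View pics/w2.png

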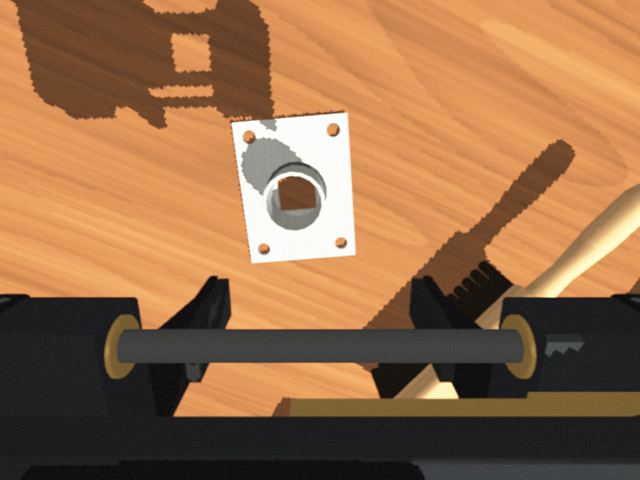

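The wrist view shows the flange whole, with holes at (249,137), (333,130), (264,249) and (341,243) and the stub rim around (297,190). Joint 7 is at its end stop, so I'll turn the other way for the equivalent half-turn grasp.

```bash
python3 - <<'E'
from h import *
s=sensors.read_state();c=cam("wrist",s)
Q=np.array([ray(c,p,.005) for p in [(249,137),(333,130),(264,249),(341,243)]]);print(Q, Q.mean(0))
P=[(-.052,-.037),(-.052,.037),(.052,-.037),(.052,.037)]
print(fit(P,Q));
E
python3 -m crank '[[[0,0,0],0.6],[[0,0,0],1],[[0,0,0],1],[[0,0,0],1],[[0,0,0],1],[[0,0,0],1],[[0,0,0],1],[[0,0,0],1],[[0,0,0],1],[[0,0,0],1],[[0,0,0],1],[[0,0,0],1]]'
python3 -m crank '[[[0,0,0],1],[[0,0,0],1],[[0,0,0],1],[[0,0,0],1],[[0,0,0],1],[[0,0,0],1],[[0,0,0],1],[[0,0,0],1],[[0,0,0],1],[[0,0,0],1],[[0,0,0],0],[[0,0,0],0]]'
python3 - <<'E'
from h import *
s=sensors.read_state();go(.498,-.3755,.012,27.8,s);print(s["joint_positions"],s["eef_rot"])
E
```

```text
[[ 0.4706 -0.4332  0.005 ]
 [ 0.4362 -0.3682  0.005 ]
 [ 0.5622 -0.3845  0.005 ]
 [ 0.5279 -0.3193  0.005 ]] [ 0.4992 -0.3763  0.005 ]
(array([ 0.4992, -0.3763, 27.9912]), np.float64(0.0002942084509635068))
time: 20.42
ee_pos: [0.5097, -0.35, 0.1774]
eef_rot: [0.571, 0.821, 0.0, -0.006]
ft_force: [0.4, 1.1, -1.2]
width: 0.087
grip_force: 0.0
time: 21.92
ee_pos: [0.5096, -0.35, 0.1774]
eef_rot: [0.964, 0.265, -0.004, -0.005]
ft_force: [0.2, -0.8, 0.4]
width: 0.0871
grip_force: 0.0
shift units [-0.7422  0.5953  5.509 ] turn units 0.3683708893913895 yaw 30.746967115131117 pos [ 0.5096 -0.35    0.1774]
[-0.1326  0.4674  0.8889  1.5675 -0.3709  1.2979 -0.225 ] [ 0.9642  0.2651 -0.0038 -0.0048]
```

```bash
python3 - <<'E'
from h import *
s=sensors.read_state();go(.4988,-.376,.012,27.9,s);print(R.from_quat(s["eef_rot"]).as_matrix()[:,2])
E
python3 -m crank '[[[-0.7,0.6,0],0.36],[[0,0,0],0],[[0,0,0.8],0],[[0,0,0.8],0],[[0,0,0.8],0],[[0,0,0],0],[[0,0,0],0]]'
python3 - <<'E'
from h import *
s=sensors.read_state();go(.4988,-.376,.012,27.9,s)
E
```

```text
shift units [-0.7278  0.6232  5.5086] turn units 0.3558708893913902 yaw 30.746967115131117 pos [ 0.5096 -0.35    0.1774]
[-0.0098  0.0072 -0.9999]
time: 22.8
ee_pos: [0.5003, -0.3759, 0.1061]
eef_rot: [0.971, 0.24, -0.003, -0.005]
ft_force: [0.4, -0.4, 0.6]
width: 0.087
grip_force: 0.0
shift units [-0.0316  0.0142  3.1356] turn units -0.020653478463792396 yaw 27.734772172289656 pos [ 0.5003 -0.3759  0.1061]
```

```bash
python3 -m crank '[[[-0.03,0,0.7],0],[[0,0,0.8],0],[[0,0,0.8],0],[[0,0,0.6],0],[[0,0,0.2],0],[[0,0,0],0],[[0,0,0],0]]'
python3 -m crank '[[[0,0,0],0],[[0,0,0],0],[[0,0,0],0],[[0,0,0],0],[[0,0,0],0],[[0,0,0],0]]' 0.3 58
python3 -c "
from h import *
go(.4988,-.376,.012,27.9)"
```

```text
time: 23.68
ee_pos: [0.4985, -0.3759, 0.0129]
eef_rot: [0.971, 0.239, -0.003, -0.004]
ft_force: [-0.7, -1.0, 0.3]
width: 0.0871
grip_force: 0.0
time: 24.42
ee_pos: [0.4982, -0.3757, 0.0121]
eef_rot: [0.971, 0.239, -0.004, -0.005]
ft_force: [0.8, -2.0, -1.2]
width: 0.0494
grip_force: 57.9
shift units [0.0128 0.0179 0.0039] turn units -0.028628967689028784 yaw 27.67096825848777 pos [ 0.4982 -0.3757  0.0121]
```

```bash
python3 -m crank '[[[0,0,-0.2],0],[[0,0,-0.5],0],[[0,0,-0.8],0],[[0,0,-0.8],0],[[0,0,-0.8],0],[[0,0,-0.8],0],[[0,0,-0.8],0],[[0,0,-0.8],0],[[0,0,-0.3],0],[[0,0,0],0.5],[[0,0,0],0.5],[[0,0,0],0]]'
python3 - <<'E'
from h import *
s=sensors.read_state();go(.568,.156,.16,-4.54,s)
print(s["joint_positions"])
E
```

```text
time: 25.92
ee_pos: [0.4995, -0.3765, 0.1856]
eef_rot: [0.985, 0.171, -0.005, -0.005]
ft_force: [-0.3, -1.3, -5.1]
width: 0.0499
grip_force: 57.9
shift units [  8.138  -15.9335   0.9763] turn units 3.029028197521024 yaw 19.692225580168188 pos [ 0.4995 -0.3765  0.1856]
[-0.1031  0.4965  0.9322  1.5362 -0.4034  1.3279 -0.3527]
```

```bash
python3 -m crank '[[[0.2,-0.4,0],0],[[0.4,-0.8,0],0],[[0.5,-0.9,0],0],[[0.5,-0.9,0],0],[[0.5,-0.9,0],0],[[0.5,-0.9,0],0],[[0.5,-0.9,0],0],[[0.5,-0.9,0],0],[[0.5,-0.9,0],0],[[0.5,-0.9,0],0],[[0.5,-0.9,0],0],[[0.5,-0.9,0],0]]'
python3 -m crank '[[[0.5,-0.9,0],0],[[0.5,-0.9,0],0],[[0.5,-0.9,0],0],[[0.4,-0.9,0],0.2],[[0.3,-0.9,0],0.6],[[0,-0.5,0],0.8],[[0,0,0],0.7],[[0,0,0],0.5],[[0,0,0],0.2],[[0,0,0],0],[[0,0,0],0]]'
python3 - <<'E'
from h import *
s=sensors.read_state();go(.568,.156,.14,-4.54,s)
print(s["joint_positions"],s["eef_rot"],s["width"])
E
```

```text
time: 27.42
ee_pos: [0.5546, -0.0302, 0.1882]
eef_rot: [0.985, 0.172, -0.004, -0.005]
ft_force: [-0.1, -0.2, -5.8]
width: 0.0494
grip_force: 57.9
time: 28.8
ee_pos: [0.5689, 0.1319, 0.1893]
eef_rot: [0.999, -0.037, -0.005, -0.004]
ft_force: [0.5, -0.4, -5.0]
width: 0.0497
grip_force: 57.9
shift units [-0.0726 -0.787   1.6501] turn units 0.03577799695344197 yaw -4.2537760243724705 pos [0.5689 0.1319 0.1893]
[-1.0347  0.3672  0.9249  1.6517 -0.3131  1.2854 -1.6947] [ 0.9993 -0.0371 -0.0051 -0.0038] 0.0497127404341464
```

```bash
python3 -m crank '[[[-0.07,-0.4,0.5],0.04],[[0,-0.4,0.6],0],[[0,0,0.3],0],[[0,0,0],0],[[0,0,0],0]]'
python3 - <<'E'
from h import *
c=cam("top");i=cv2.imread("pics/topB.png").astype(float)
Q=[]
for u,v in [(320,117),(404,124),(306,209),(390,216)]:
    u=120+u/2.714;v=160+v/2.125;a,b=int(u)-5,int(v)-5
    p=i[b:b+11,a:a+11].sum(2);w=np.clip(np.median(p)-60-p,0,None);Y,X=np.mgrid[b:b+11,a:a+11]
    q=((w*X).sum()/w.sum(),(w*Y).sum()/w.sum());print(q,(w>0).sum());Q.append(ray(c,q,.1))
print(fit([(.052,.037),(.052,-.037),(-.052,.037),(-.052,-.037)],Q))
s=sensors.read_state();go(.568,.156,.127,-4.54,s)
w=vision.camera("wrist")[:,:,::-1];cv2.imwrite("pics/w3.png",w)
E
```

```text
time: 29.42
ee_pos: [0.5688, 0.1556, 0.1479]
eef_rot: [0.999, -0.041, -0.005, -0.004]
ft_force: [-0.3, 0.8, -4.2]
width: 0.0496
grip_force: 57.9
(np.float64(237.69868421052632), np.float64(214.53026315789472)) 13
(np.float64(268.49532710280374), np.float64(217.9626168224299)) 15
(np.float64(231.93611584327087), np.float64(257.6592844974446)) 17
(np.float64(263.06581986143186), np.float64(260.9006928406466)) 14
(array([ 0.569 ,  0.1561, -4.6759]), np.float64(0.00046029004058845135))
shift units [-0.0205 -0.0071  0.6957] turn units -0.019562843424518306 yaw -4.696502747396149 pos [0.5688 0.1556 0.1479]
```

View pics/w3.png

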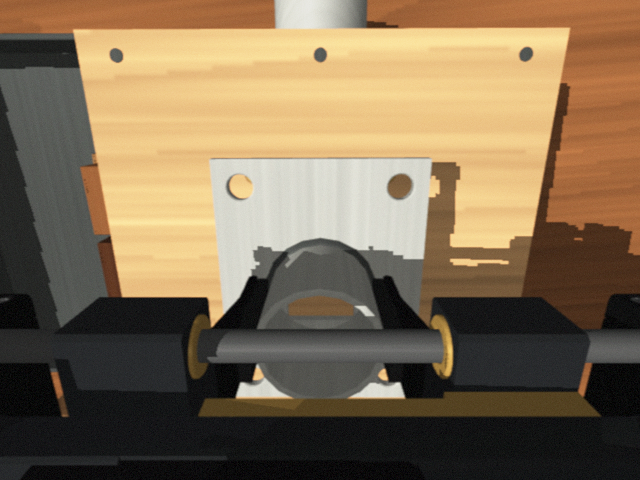

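The wrist view shows the flange held level over the lid, with its far holes at (240,186) and (400,186). The lid's far corners are at (77,31) and (568,29), with its screws at (116,55), (320,55) and (526,54). I'll compute the offset from these.

```bash
python3 - <<'E'
from h import *
s=sensors.read_state();c=cam("wrist",s)
i=cv2.imread("pics/w3.png");g=cv2.cvtColor(i,cv2.COLOR_BGR2HSV)
# holes: subpixel by saturation (wood vs grey plate)
H=[]
for u,v in[(240,186),(400,186)]:
    m=(g[v-18:v+19,u-18:u+19,1]>60).astype(np.uint8); n,l,st,ce=cv2.connectedComponentsWithStats(m)
    k=l[18,18]; print(st[k]); H.append((ce[k][0]+u-18,ce[k][1]+v-18))
print(H)
L=[(77,31),(568,29)]
lid=[ray(c,p,.1) for p in L]; print("lid corners",np.array(lid)," width",np.linalg.norm(lid[0]-lid[1]))
a=np.radians(-4.6759);M=np.array([[np.cos(a),-np.sin(a)],[np.sin(a),np.cos(a)]]);o=np.array([.569,.1561])
for p in lid: print("corner in box (top-cam pose)",M.T@(p[:2]-o))
z=s["ee_pos"][2]-.012+.004
Q=[ray(c,p,z) for p in H]
for p in Q: print("hole in box",M.T@(p[:2]-o))
d=Q[0]-Q[1];print("span",np.linalg.norm(d),"yaw",np.degrees(np.arctan2(-d[0],d[1])),"lid yaw",np.degrees(np.arctan2(-(lid[0]-lid[1])[0],(lid[0]-lid[1])[1])))
E
```

```text
[  7   6  24  25 475]
[  6   6  24  24 444]
[(np.float64(240.33052631578948), np.float64(186.17684210526315)), (np.float64(399.2049549549549), np.float64(185.67792792792793))]
lid corners [[0.7027 0.2678 0.1   ]
 [0.683  0.0214 0.1   ]]  width 0.2472678651074234
corner in box (top-cam pose) [0.1242 0.1223]
corner in box (top-cam pose) [ 0.1246 -0.125 ]
hole in box [0.0524 0.0359]
hole in box [ 0.0527 -0.0372]
span 0.07307083803655175 yaw -4.4583562804409285 lid yaw -4.561146482892107
```

```bash
python3 -m crank '[[[-0.02,0,0.2],0],[[0,0,0.3],0],[[0,0,0.19],0],[[0,0,0],0],[[0,0,0],0],[[0,0,0],0]]'
python3 - <<'E'
from h import *
S=[sensors.read_state()]
i=vision.camera("wrist")[:,:,::-1];cv2.imwrite("pics/w4.png",i)
s=S[0];c=cam("wrist",s);print(s["ee_pos"],s["joint_positions"]); go(.569,.1561,.127,-4.6,s)
f,cx,cy,W=c
a=np.radians(-4.6);M=np.array([[np.cos(a),-np.sin(a)],[np.sin(a),np.cos(a)]]);o=np.array([.5687,.1561])
g=cv2.cvtColor(i.copy(),cv2.COLOR_BGR2HSV)
def px(p): q=W[:3,:3].T@(p-W[:3,3]);return np.array([cx+f*q[0]/q[2],cy+f*q[1]/q[2]])
z=s["ee_pos"][2]-.012+.005
for y in(.037,-.037):
    u,v=px(np.r_[o+M@[.052,y],z]).round().astype(int)
    m=(g[v-20:v+21,u-20:u+21,1]>60).astype(np.uint8);n,l,st,ce=cv2.connectedComponentsWithStats(m);k=l[20,20];e=ce[k]+[u-20,v-20]
    print("pred",u,v,"hole",e,st[k],"box xy",M.T@(ray(c,e,z-.001)[:2]-o), "insert px pred",px(np.r_[o+M@[.052,y],.1]))
    print(g[v-12:v+13:2,u-12:u+13:2,1])
    print(i[v-12:v+13:2,u-12:u+13:2].sum(2)//3)
E
```

```text
time: 30.22
ee_pos: [0.5678, 0.1564, 0.127]
eef_rot: [0.999, -0.041, -0.005, -0.004]
ft_force: [-0.3, 0.4, -5.1]
width: 0.0499
grip_force: 57.9
[0.5678 0.1564 0.127 ] [-1.0318  0.4402  0.881   1.7094 -0.3748  1.1754 -1.6993]
shift units [0.0409 0.0079 0.0011] turn units -0.006422704695111747 yaw -4.651381637560892 pos [0.5678 0.1564 0.127 ]
pred 239 186 hole [240.0919 186.2867] [  9   8  25  25 457] box xy [0.0516 0.0366] insert px pred [247.1478 178.6479]
[[ 12  12  12  13  40  57  73  43  18  12   9  12  12]
 [ 14  10  25 105 109 122 155 166 147  55  14   9  12]
 [ 12  11 102 107 111 122 151 160 155 169  63  16  11]
 [ 14  54 110 108 109 115 143 165 159 153 157  58  12]
 [ 13  97 112 108 110 110 129 167 163 165 155 159  50]
 [ 18 107 112 111 109 112 121 134 157 160 157 161 118]
 [ 11  98 114 110 113 110 109 119 132 157 162 168 151]
 [ 13  89 110 111 106 110 111 115 131 127 133 141 134]
 [ 13  49 116 110 109 106 110 103 122 130 130 129 118]
 [ 17  19 102 108 103 101 103 105 124 129 131 129  80]
 [ 12  12  20 105 105 101 105 103 126 130 132 128  36]
 [ 14  16  17  18  93 115 108 101 
[... 1644 characters left out ...]
75 132 103  95 108 143 184 204 210 209]
 [209 185 114  39  24  56  66  73  76 104 170 203 210]
 [195 107  17  10  45  56  66  71  78 109 137 186 208]
 [130  27  10  32  57  64  78  72  83 161 194 166 203]
 [ 88  58  54  61  61  70  74  78  84 163 191 173 191]
 [ 75  72  72  73  75  73  71  76  86 162 187 171 176]
 [ 74  69  74  72  70  75  80  87  89 161 191 176 176]
 [ 83  82  76  75  85  91  89  86  87 167 189 172 191]
 [ 92  92  90  90  94  94  90  93  92 165 189 162 210]
 [ 98  91  96  93  95  95  92  94  90 159 171 177 222]
 [129  96  98  97  95  92  96  92  99 143 160 209 214]
 [185 130  94  92  95  97  94 111 133 153 205 218 211]
 [208 192 154 106 100 102 115 131 171 208 214 209 212]]
```

```bash
python3 -m crank '[[[0.03,0,0],0],[[0,0,0],0],[[0,0,0],0],[[0,0,0],0]]'
python3 - <<'E'
from h import *
s=sensors.read_state();go(.5687,.1561,.127,-4.6,s);print(s["joint_vel"],R.from_quat(s["eef_rot"]).as_matrix()[:,2])
for n in("top","scene"):
    i=vision.camera(n)[:,:,::-1].copy() if n=="scene" else cv2.imread("pics/topB.png")
    f,cx,cy,W=cam(n);a=np.radians(-4.6);M=np.array([[np.cos(a),-np.sin(a)],[np.sin(a),np.cos(a)]])
    P=[]
    for x,y in[(.12,.128),(.12,.29),(-.12,.29),(-.12,.128)]:
        q=W[:3,:3].T@(np.r_[M@[x,y]+[.569,.156],.03]-W[:3,3]);P.append((cx+f*q[0]/q[2],cy+f*q[1]/q[2]))
    m=np.zeros(i.shape[:2],np.uint8);cv2.fillPoly(m,[np.int32(P)],1)
    h=cv2.cvtColor(i,cv2.COLOR_BGR2HSV);b=((h[:,:,1]>90)&(m>0)&(h[:,:,0]<25)).astype(np.uint8)
    x0,y0,w,hh=cv2.boundingRect(b);print(n,x0,y0,w,hh,np.int32(P).tolist())
    for row in h[y0:y0+hh,x0:x0+w,2]*b[y0:y0+hh,x0:x0+w]: print(" ".join("%3d"%t for t in row[:26]))
E
```

```text
time: 30.78
ee_pos: [0.5685, 0.1564, 0.1268]
eef_rot: [0.999, -0.041, -0.005, -0.004]
ft_force: [-0.8, 1.2, -5.0]
width: 0.0495
grip_force: 57.9
shift units [ 0.0068  0.0085 -0.0063] turn units -0.005884384225076644 yaw -4.647075073800609 pos [0.5685 0.1564 0.1268]
[-0.0018 -0.0005  0.0023  0.0006 -0.001   0.0004 -0.0021] [-0.0099  0.0078 -0.9999]
top 130 188 79 96 [[208, 189], [145, 182], [130, 276], [195, 283]]
  0   0   0   0   0   0   0   0   0   0   0   0   0   0   0   0   0   0   0   0   0   0   0   0   0   0
  0   0   0   0   0   0   0   0   0   0   0   0   0   0   0   0   0   0   0   0   0   0   0   0   0   0
  0   0   0   0   0   0   0   0   0   0   0   0   0   0   0   0   0   0   0   0   0   0   0   0   0   0
  0   0   0   0   0   0   0   0   0   0   0   0   0   0   0   0   0   0   0   0   0   0   0   0   0   0
  0   0   0   0   0   0   0   0   0   0   0   0   0   0   0   0   0   0   0   0   0   0   0   0   0   0
  0   0   0   0   0   0   0   0   0   0   0   0   0   0   0   0   0   0   0   0   0   0   0   0   0   0
  0   0   0   0   0   0   0   0   0   0   0   0   0   0   0
[... 13453 characters left out ...]
   0   0   0   0   0   0   0   0  76  87  94 103 102 103 102 102 103 104   0
  0   0   0   0   0   0   0   0   0   0   0   0   0   0   0   0  94 101 103 104 103  99 102 104 103   0
  0   0   0   0   0   0   0   0   0   0   0   0   0   0   0   0   0 100 101 101 102  99  95  97   0   0
  0   0   0   0   0   0   0   0   0   0   0   0   0   0   0   0   0   0   0   0   0   0   0   0   0   0
  0   0   0   0   0   0   0   0   0   0   0   0   0   0   0   0   0   0   0   0   0   0   0   0   0   0
  0   0   0   0   0   0   0   0   0   0   0   0   0   0   0   0   0   0   0   0   0   0   0   0   0   0
  0   0   0   0   0   0   0   0   0   0   0   0   0   0   0   0   0   0   0   0   0   0   0   0   0   0
```

```bash
python3 -c "
from bench import r
print(r.close_job())"
```

```text
the job is handed in; nothing more can be done
None
```

I swept the lid clear, put the brush back down about where it was, and handed in at about 31 s holding the flange about 15 mm over the lid. By the cameras, the two far holes are within about 1 mm of their inserts; the two near ones weren't measured. Three offcuts are visible in the tray; I take the fourth to be under the lid's edge but didn't see it. Joint 7 read 2.602 rad against its 2.6 limit for a moment before I turned it back.

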